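# Fetch the chamber cover from behind the reagent bottles

### The arm

A 7-joint arm with a two-finger parallel gripper is mounted at the origin on the work surface. World frame = base frame: x ahead of the robot, y to its left, z up, the work surface at z = 0. Lengths are in mm, angles in rad, forces in N, time in s.
With the tool pointing down it reaches from about 425 to 1025 mm from the base axis. Payload 9.4 kg.
Tool frame: the origin (TCP) lies at the very end of the fingers, on their centre line; the grasp point (between the pads) lies 19 mm behind it (r.grip_point_offset is the distance from the TCP to the grasp point, in mm); z points along the fingers, y is the line along which they close (so a half turn about z gives the same grasp; the last joint's range is limited). The gripper opens to 93 mm and grips with 3 to 60 N. Pads are 15 mm wide; open, the fingers measure 128 mm over their backs; the gripper's body (75 mm by 188 mm) begins 65 mm behind the grasp point.
Start: joints at [1.109, 0.599, -0.003, 1.599, 0.002, 0.943, -0.08], TCP at [272.136, -671.987, 218.618] pointing down, gripper open.
Joint ranges: [-2.57, 2.57], [-0.35, 1.97], [-1.29, 1.29], [0.11, 2.56], [-1.05, 4.19], [0.11, 1.86], [-2.63, 2.63]. Speed limits (rad/s): [2.22, 2.22, 3.01, 3.01, 3.14, 3.14, 3.14].

### API

Orientations are given as [roll, pitch, yaw] about the fixed x, y, z axes, in that order (R = Rz(yaw) Ry(pitch) Rx(roll)).
In Python, from cell import r gives the robot as it stands. The module is installed in compiled form; this text tells all that it offers.
- The arm moves only by the tool carry_out, never from a script. Its argument "commands" is a list of rows, each a list of 3 entries, a list of its own where there are three numbers: the turn, a rotation vector about the tool's x, y, z in degrees, then the shift along the tool's x, y, z in mm, then the gripper's target within -1 to 1 (fully open at 1, half-way at 0, shut at -1). In form: [[[rx, ry, rz], [tx, ty, tz], gripper], ...]. A call has 1 to 12 rows; each row is the pose to reach, as a shift and turn from the pose commanded when the call began, along the tool's axes at that moment; what a row does not reach only later rows make up. A row lasts 1/8 s, in which the tool goes at most 62.5 mm and 10.7 degrees, less where a joint would pass 70% of its speed; a pose out of reach is approached as far as the arm can. A call with a gripper value outside its range is refused whole. The fingers move at their own pace and stop on an object; "grip_force" is the grip in N (left out, the last holds). Time passes only in rows, so rows that repeat a pose let the fingers close. It gives the time, the measured TCP pose, the force, the opening and the grip force at its end, in the units of the state.
- r.read_state(): the state, without advancing time (a new reading comes with each control period).
- r.get_image(name): name is "side" or "top"; returns a dict with "image" (384x512x3 uint8, blue, green, red), "fx", "fy", "cx", "cy" (pixels), "k1" (the pictures are not rectified: a ray, as slopes to the right and down, at radius r is drawn at 1 + k1 r^2 times it, then the intrinsics apply), "rvec" (rotation vector, rad) and "tvec" (3), from world to camera coordinates, as OpenCV has them. Camera axes: x right, y down, z forward; pixel columns grow to the right and rows downward; lengths in mm; the calibration is good to about 2 mm. A picture is of the moment at which its call begins. There is no depth.
- r.job_done(): hands the job in; it is judged then, once.
The state is a dict: "time": time; "joints": joint angles; "joint_vel": joint speeds; "joint_torque": joint torques, N m; "tool_pos": TCP position; "tool_rot": TCP orientation; "wrist_force": force on the tool from outside, world axes, zero at the start; "torque": the same for the moment, N m; "grip_width": opening from 0.0 (shut) to 1.0 (fully open); "grasp_force": force on a finger pad.
Only numpy, scipy, OpenCV 4.12 (cv2) and the standard library are available. Lean on these libraries where they do the work, as an engineer would, in place of code of your own. Each camera call takes 0.05 s, during which the arm holds its last target. There are 200 camera calls.

### The job

First clear the three reagent bottles from the mat and stand them in the green side tray; then fetch the aluminium cover from behind them, turn it so that its two holes line up with the studs and lower it fully home on the test chamber. Only then put each bottle back, upright, on the middle of the pad of its own cap's colour, and let go. Do not knock a bottle over at any time, and leave the glass beaker where it stands.

Things in the scene. Friction and masses are not known exactly. Their poses are not given: they have to be found in the camera images.
- bottle_red: Closed bottle with a red cap, brown-glass body with a pale label, 0.2 to 0.4 kg. Origin: centre of its underside, z up. Body 54 mm across to 92 mm high, narrowing to a 28 mm neck at 110 mm; cap 32 mm across, 115 to 146 mm high: lift by the cap. Starts upright on the pad of its own colour; the three stand in a row, 70 mm between centres.
- bottle_blue: Closed bottle with a blue cap, white plastic body with a grey band, 0.2 to 0.4 kg. Origin: centre of its underside, z up. Body 54 mm across to 92 mm high, narrowing to a 28 mm neck at 110 mm; cap 32 mm across, 115 to 146 mm high: lift by the cap. Starts upright on the pad of its own colour; the three stand in a row, 70 mm between centres.
- bottle_yellow: Closed bottle with a yellow cap, dark grey metal body with a pale label, 0.2 to 0.4 kg. Origin: centre of its underside, z up. Body 54 mm across to 92 mm high, narrowing to a 28 mm neck at 110 mm; cap 32 mm across, 115 to 146 mm high: lift by the cap. Starts upright on the pad of its own colour; the three stand in a row, 70 mm between centres.
- pad_red: Home of the red-capped bottle: flat red disc 66 mm across on the black rubber mat (250 x 190 mm, 3 mm thick, on the table; fixed). Origin: its centre at the mat's top face, where a bottle's underside rests.
- pad_blue: Home of the blue-capped bottle: flat blue disc 66 mm across on the black rubber mat (250 x 190 mm, 3 mm thick, on the table; fixed). Origin: its centre at the mat's top face, where a bottle's underside rests.
- pad_yellow: Home of the yellow-capped bottle: flat yellow disc 66 mm across on the black rubber mat (250 x 190 mm, 3 mm thick, on the table; fixed). Origin: its centre at the mat's top face, where a bottle's underside rests.
- cover: Aluminium two-bolt plate, 0.35 kg, 124 x 44 x 10 mm, round middle 66 mm across; lies flat on the mat beyond the bottles. Origin: centre of underside; x along its length through two 17 mm through-holes 44 mm either side of the origin; z up. Black grip bar on top: 52 mm along x, 14 mm thick along y, 10 to 44 mm above the underside. Same either way round.
- tray: Low green side tray, fixed; 270 mm (its x) by 130 mm (its y), 18 mm high, walls 4 mm, inner floor about 5 mm above the table. Origin: centre of its underside on the table. Room for three bottles in a row along x, 75 mm apart.
- seat (a point): Centre of the top face of the fixed grey steel test chamber (60 mm high, flange 124 x 44 mm, black mouth 48 mm across, red-levered tap on its side below the flange). x runs through two brass studs 44 mm either side: 8 mm thick, 26 mm tall, the last 10 mm tapering to 3 mm; z up. The cover is home with its underside flat on this face, a stud through each hole, about 4 mm play all round.
- beaker: Empty glass beaker standing on the table between the robot and the mat, 62 mm across and 85 mm high; origin at the centre of its underside. A bystander: leave it alone.

How it is judged:
By the outcome, as a careful person would: the job done as asked, in the order asked, and still so for the second after the job is handed in, with the robot touching nothing.
It also fails if it takes over 144 s, if anything falls off the work surface, if the arm or the gripper's body presses on something with over 40 N, if the wrist force passes 120 N, or if a joint passes its speed limit or range.

## Working session

There is one attempt and no reset: what is moved stays moved. The work goes in short steps, Python scripts to look and compute and a tool call to move; the robot and the scene stay as the last step left them, time stands still between calls to the robot, and variables do not carry over. Pictures are saved under pics/ and viewed, at most 14 in all, crops included, and the job is handed in when it is done.

Besides the shell and the picture viewer there is one more tool, called after "Call:" as name([rows], argument=value, ...), one row to a line, values as JSON. carry_out: Moves the arm, as the interface text tells. Its arguments: {"type":"object","properties":{"commands":{"type":"array"},"grip_force":{"type":"number"}},"required":["commands"]}

```bash
ls; mkdir -p pics; python3 - <<'E'
from cell import r
import cv2,numpy as np
for n in("side","top"):
    d=r.get_image(n); cv2.imwrite(f"pics/{n}0.png",d["image"])
    R=cv2.Rodrigues(np.array(d["rvec"],float))[0]
    print(n,d["fx"],d["cx"],d["cy"],d["k1"],d["rvec"],d["tvec"],"C",(-R.T@np.array(d["tvec"]).ravel()).round(0))
s=r.read_state();print({k:s[k] for k in("time","tool_pos","tool_rot","wrist_force","grip_width")})
E
```

```text
pics
side 438.90756531169654 251.49847879891874 191.82401997965053 -0.011392070157851233 [ 2.21785619  0.54390065 -0.2469261 ] [-467.74926124 -107.76742318 1298.00479574] C [ 901. -728.  757.]
top 370.331025623826 247.84108997004458 192.56535637715882 -0.01951360782120489 [ 1.94830724 -2.26604284  0.24900261] [ 71.63672077 523.26716452 688.68412123] C [368.  17. 786.]
{'time': 0.1, 'tool_pos': array([ 271.97512322, -671.60027913,  217.85680448]), 'tool_rot': array([-3.14022782e+00,  1.25077086e-04,  3.84872500e-01]), 'wrist_force': array([ 0.2746554 ,  0.12017496, -0.21444168]), 'grip_width': 1.0038426100683677}
```

View pics/side0.png

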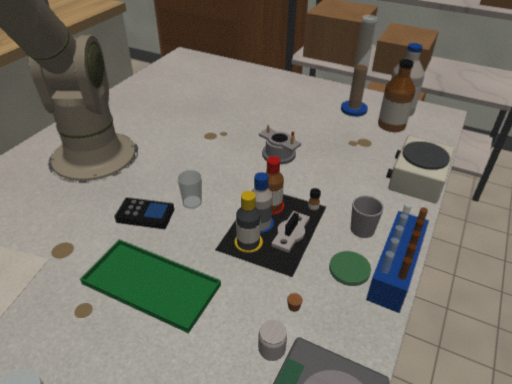

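View pics/top0.png

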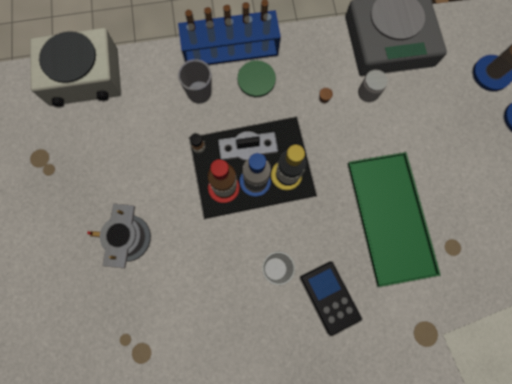

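Both views: the bottles stand in a row red (219,170), blue (257,161) and yellow (295,153) in the top view. The cover is behind them at about (248,146), the tray spans (350–438,153–285), the chamber is at (118,235) with studs near (121,213) and (113,258), and the beaker is at (278,267).

```bash
cat > h.py <<'E'
from cell import r
import cv2,numpy as np
from scipy.spatial.transform import Rotation as Ro
class Cam:
    def __init__(s,n):
        d=r.get_image(n); s.im=d["image"]; s.K=np.array([[d["fx"],0,d["cx"]],[0,d["fy"],d["cy"]],[0,0,1]])
        s.D=np.array([d["k1"],0,0,0.]); s.rv=np.array(d["rvec"],float); s.tv=np.array(d["tvec"],float).ravel()
        s.R=cv2.Rodrigues(s.rv)[0]; s.C=-s.R.T@s.tv
        s.hsv=cv2.cvtColor(s.im,cv2.COLOR_BGR2HSV)
    def ray(s,p):
        u=cv2.undistortPoints(np.array([[p]],float),s.K,s.D)[0,0]; return s.R.T@np.array([u[0],u[1],1])
    def pt(s,p,z):
        d=s.ray(p); return s.C+d*(z-s.C[2])/d[2]
    def px(s,P): return cv2.projectPoints(np.array([P],float),s.rv,s.tv,s.K,s.D)[0][0,0]
    def blobs(s,lo,hi,amin=20):
        m=cv2.inRange(s.hsv,np.array(lo),np.array(hi))
        if lo[0]<0: m=cv2.inRange(s.hsv,np.array([0,lo[1],lo[2]]),np.array(hi))|cv2.inRange(s.hsv,np.array([180+lo[0],lo[1],lo[2]]),np.array([180,255,255]))
        n,l,st,c=cv2.connectedComponentsWithStats(m)
        return [(st[i,4],c[i],st[i,:4],l==i) for i in np.argsort(-st[:,4]) if i and st[i,4]>=amin]
def tri(a,p,b,q):
    A=[];B=[]
    for c,x in((a,p),(b,q)):
        d=c.ray(x);d/=np.linalg.norm(d);M=np.eye(3)-np.outer(d,d);A.append(M);B.append(M@c.C)
    return np.linalg.lstsq(np.vstack(A),np.hstack(B),rcond=None)[0]
COL={"red":((-8,140,60),(8,255,255)),"blue":((105,140,50),(125,255,255)),"yellow":((20,140,70),(34,255,255)),"green":((55,120,40),(85,255,255))}
def tool(P,yaw=None):
    "shift in tool axes (and turn) from measured pose to world TCP P"
    s=r.read_state();Rt=Ro.from_euler("xyz",s["tool_rot"]);d=Rt.inv().apply(np.array(P)-s["tool_pos"])
    out=[d.round(1)]
    if yaw is not None: out.append(np.degrees((Rt.inv()*Ro.from_euler("xyz",[np.pi,0,yaw])).as_rotvec()).round(1))
    return out
E
python3 - <<'E'
from h import *
t=Cam("top");s=Cam("side")
for k,(lo,hi) in COL.items():
    for n,c in(("top",t),("side",s)):
        for a,cc,bb,m in c.blobs(lo,hi,25)[:4]:
            print(k,n,a,cc.round(1),bb,c.pt(cc,131 if k!="green" else 18).round(0)[:2],c.pt(cc,3).round(0)[:2])
for p in[(350,161),(405,153),(438,275),(378,286)]: print("tray",t.pt(p,18).round(0))
for p in[(85,282),(122,243),(219,287),(185,323)]: print("trayside",s.pt(p,18).round(0))
print("studs",t.pt((121,213),60).round(0),t.pt((113,258),60).round(0), "mouth",t.pt((118,235),60).round(0))
print("cover",t.pt((228,149),13).round(0),t.pt((267,145),13).round(0),t.pt((248,146),13).round(0)); print("beaker",t.pt((277,268),0).round(0))
big=lambda c,x,y,w,h,f:cv2.resize(c.im[y:y+h,x:x+w],None,fx=f,fy=f,interpolation=cv2.INTER_CUBIC)
a=big(t,80,120,240,160,2.5);b=big(s,210,110,130,160,2.5)
o=np.zeros((400,800,3),np.uint8);o[:400,:600]=a;cv2.imwrite("pics/z1.png",o[:, :600]);cv2.imwrite("pics/z2.png",b)
E
```

```text
red top 284 [219.1 167.9] [210 159  19  19] [566.  40.] [604.  45.]
red top 234 [223.1 195.1] [207 183  33  20] [514.  40.] [542.  44.]
red side 196 [273.1 164.5] [267 156  13  18] [561.  45.] [491. 203.]
red side 58 [279.2 208.9] [272 202  13  13] [640. -91.] [586.  39.]
blue top 2771 [230.5  39.5] [179  11 101  53] [828. -18.] [918. -25.]
blue top 576 [490.1  74.8] [474  56  38  34] [ 676. -513.] [ 736. -617.]
blue top 539 [324.1 283.9] [309 269  31  30] [ 333. -111.] [ 326. -136.]
blue top 208 [257.1 161.9] [250 154  16  17] [567. -31.] [606. -40.]
blue side 2137 [394.7 269.2] [367 212  61 100] [ 896. -142.] [895. -22.]
blue side 265 [155.3 210.3] [144 203  24  16] [ 411. -216.] [ 310. -112.]
blue side 192 [260.9 180.9] [255 173  13  17] [563. -24.] [494. 120.]
blue side 189 [353.6 109.3] [342 102  25  14] [652. 391.] [600. 620.]
yellow top 269 [295.4 153. ] [287 144  18  19] [ 573. -104.] [ 613. -127.]
yellow top 214 [281.9 180.9] [271 164  31  26] [524. -70.] [555. -87.]
yellow side 235 [248.  200.2] [241 191  14  20] [568. -97.] [500.  32.]
yellow side 135 [248.9 245.9] [234 236  29  17] [ 632. -215.] [ 577. -109.]
green top 7270 [392.6 219.9] [350 155  88 130] [ 433. -300.] [ 434. -306.]
green side 6572 [152.4 284.3] [ 81 241 139  91] [ 456. -312.] [ 447. -303.]
tray [ 573. -239.   18.]
tray [ 573. -362.   18.]
tray [ 309. -366.   18.]
tray [ 306. -240.   18.]
trayside [ 327. -373.   18.]
trayside [ 322. -249.   18.]
trayside [ 582. -253.   18.]
trayside [ 568. -357.   18.]
studs [524. 248.  60.] [438. 270.  60.] mouth [481. 257.  60.]
cover [641.  19.  13.] [638. -67.  13.] [642. -25.  13.]
beaker [373. -45.   0.]
```

View pics/z1.png

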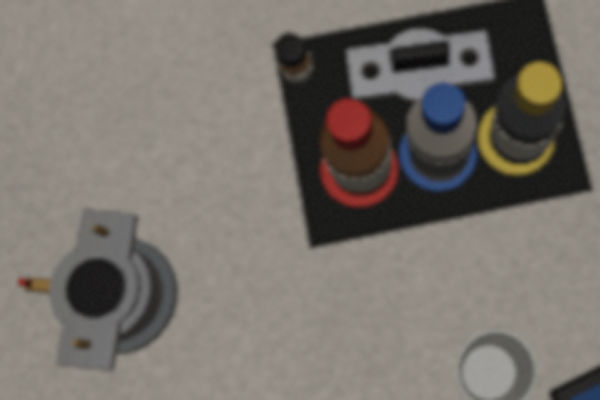

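Crop: chamber flange runs along roughly world x, with studs at full-image pixels (120,212) and (113,258). The cover holes are at (228,149) and (268,143), and a small extra bottle stands at the mat's corner (197,143). I'll clear yellow first.

```bash
python3 - <<'E'
from h import *
t=Cam("top");s=Cam("side")
# cap tops in the top view / cap centres triangulated
ct={"red":(219.1,167.9),"blue":(257.1,161.9),"yellow":(295.4,153)};cs={"red":(273.1,164.5),"blue":(260.9,180.9),"yellow":(248,200.2)}
for k in ct: print(k,tri(t,ct[k],s,cs[k]).round(1),"top@149",t.pt(ct[k],147).round(1))
a,b=t.pt((228.1,148.2),10),t.pt((267.7,143),10);print("holes",a.round(),b.round(),np.linalg.norm(a-b),((a+b)/2).round())
a,b=t.pt((120,212),73),t.pt((112.8,257.6),73);print("studs",a.round(),b.round(),np.linalg.norm(a-b),((a+b)/2).round())
print(tool((568,-99,200),np.pi/2))
E
```

```text
red [564.   39.7 135.7] top@149 [561.   39.5 147. ]
blue [565.6 -30.2 135.8] top@149 [561.8 -29.6 147. ]
yellow [ 571.3 -102.8  136.6] top@149 [ 568.1 -100.9  147. ]
holes [644.  19.  10.] [643. -70.  10.] 88.34283115499976 [644. -25.  10.]
studs [524. 246.  73.] [438. 266.  73.] 88.25627730323733 [481. 256.  73.]
[array([ 489.3, -419.9,   18.5]), array([ -0.,  -0., -68.])]
```

Call:
carry_out([
  [[0,0,-10],[45,-40,2],0.5],
  [[0,0,-20],[90,-80,4],0.5],
  [[0,0,-30],[140,-120,6],0.5],
  [[0,0,-40],[190,-160,8],0.5],
  [[0,0,-48],[235,-200,10],0.5],
  [[0,0,-55],[280,-240,12],0.5],
  [[0,0,-62],[325,-280,14],0.5],
  [[0,0,-68],[370,-320,16],0.5],
  [[0,0,-68],[415,-355,18],0.5],
  [[0,0,-68],[455,-390,18],0.5],
  [[0,0,-68],[489,-420,18],0.5],
  [[0,0,-68],[489,-420,18],0.5],
], grip_force=25)

```text
time: 1.8
tool_pos: [569.3, -95.0, 200.8]
tool_rot: [3.14, -0.002, 1.578]
wrist_force: [-0.0, -0.3, 0.4]
grip_width: 0.747
grasp_force: 0.0
```

```bash
python3 - <<'E'
from h import *
s=r.read_state();print(s["tool_pos"].round(1),s["tool_rot"].round(3),s["joints"].round(2),s["grip_width"])
print(tool((569,-101,117),np.pi/2))
c=Cam("side");cv2.imwrite("pics/a1.png",cv2.resize(c.im[60:270,180:360],None,fx=3,fy=2.8,interpolation=cv2.INTER_CUBIC))
E
```

```text
[569.3 -95.  200.8] [ 3.140e+00 -2.000e-03  1.578e+00] [ 0.33  0.47 -0.37  1.95  0.23  0.77 -0.16] 0.7471252814231458
[array([-6.2, -0.5, 83.8]), array([ 0.1, -0.1,  0.4])]
```

View pics/a1.png

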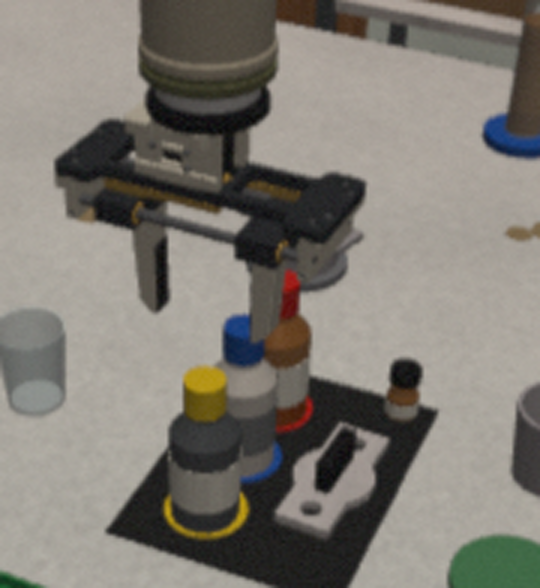

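The gripper is above and straddling the yellow cap, closing across the row, with free space around it. Descending and closing.

Call:
carry_out([
  [[0,0,0],[-6,0,0],0.5],
  [[0,0,0],[-6,0,25],0.5],
  [[0,0,0],[-6,0,50],0.5],
  [[0,0,0],[-6,0,70],0.5],
  [[0,0,0],[-6,0,82],0.5],
  [[0,0,0],[-6,0,84],0.5],
  [[0,0,0],[-6,0,84],0.2],
  [[0,0,0],[-6,0,84],-0.2],
  [[0,0,0],[-6,0,84],-0.6],
  [[0,0,0],[-6,0,84],-1],
  [[0,0,0],[-6,0,84],-1],
  [[0,0,0],[-6,0,84],-1],
], grip_force=25)

```text
time: 3.35
tool_pos: [568.2, -105.1, 116.9]
tool_rot: [3.141, 0.0, 1.572]
wrist_force: [0.7, -0.1, 0.9]
grip_width: 0.338
grasp_force: 25.0
```

Call:
carry_out([
  [[0,0,0],[0,0,-20],-1],
  [[0,0,0],[0,0,-45],-1],
  [[0,0,0],[0,0,-50],-1],
  [[0,0,0],[-15,-15,-50],-1],
  [[0,0,0],[-45,-45,-50],-1],
  [[0,0,0],[-80,-80,-50],-1],
  [[0,0,0],[-115,-115,-50],-1],
  [[0,0,0],[-150,-150,-50],-1],
  [[0,0,0],[-178,-180,-50],-1],
  [[0,0,0],[-192,-197,-50],-1],
  [[0,0,0],[-198,-203,-50],-1],
  [[0,0,0],[-198,-203,-50],-1],
])

```text
time: 4.85
tool_pos: [364.2, -303.4, 166.2]
tool_rot: [-3.141, -0.001, 1.571]
wrist_force: [0.2, 0.4, -4.5]
grip_width: 0.338
grasp_force: 25.0
```

```bash
python3 - <<'E'
from h import *
s=r.read_state();print(s["tool_pos"].round(1),s["tool_rot"].round(3),s["joints"].round(2),s["grip_width"],s["wrist_force"])
c=Cam("side");cv2.imwrite("pics/a2.png",cv2.resize(c.im[100:350,50:350],None,fx=2.2,fy=2.2,interpolation=cv2.INTER_CUBIC))
E
```

```text
[ 364.2 -303.4  166.2] [-3.141e+00 -1.000e-03  1.571e+00] [ 0.85  0.4  -0.37  2.2   0.26  0.58  0.29] 0.3375280883852117 [ 0.18498593  0.44711167 -4.52660577]
```

View pics/a2.png

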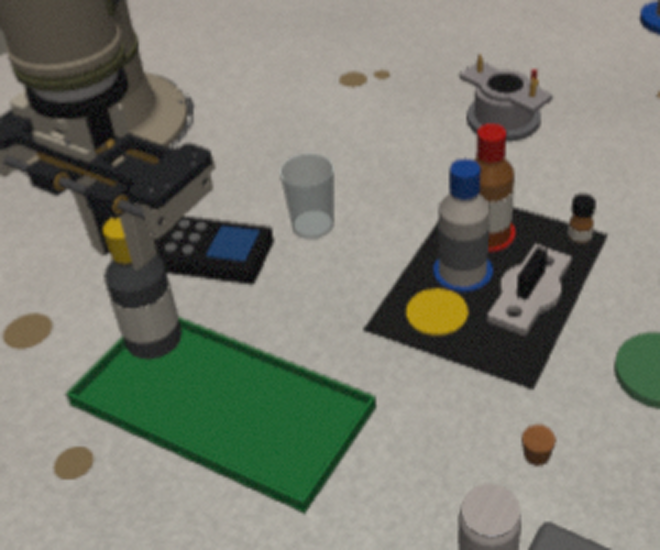

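The yellow bottle hangs upright over the left end of the tray, and its yellow pad is now fully visible at about (437,311) in the crop. Lowering it.

Call:
carry_out([
  [[0,0,0],[0,0,15],-1],
  [[0,0,0],[0,0,30],-1],
  [[0,0,0],[0,0,40],-1],
  [[0,0,0],[0,0,45],-1],
  [[0,0,0],[0,0,47],-1],
  [[0,0,0],[0,0,47],-1],
])

```text
time: 5.65
tool_pos: [365.0, -303.3, 119.7]
tool_rot: [3.142, 0.0, 1.572]
wrist_force: [0.6, -0.3, -2.9]
grip_width: 0.339
grasp_force: 25.0
```

Call:
carry_out([
  [[0,0,0],[0,0,1],-1],
  [[0,0,0],[0,0,1],-0.3],
  [[0,0,0],[0,0,1],0],
  [[0,0,0],[0,0,1],0.2],
  [[0,0,0],[0,0,1],0.2],
  [[0,0,0],[0,0,-10],0.2],
  [[0,0,0],[0,0,-35],0.2],
  [[0,0,0],[0,0,-65],0.2],
])

```text
time: 6.65
tool_pos: [364.7, -303.0, 185.7]
tool_rot: [-3.141, -0.001, 1.572]
wrist_force: [0.3, -0.1, -1.0]
grip_width: 0.599
grasp_force: 0.0
```

```bash
python3 - <<'E'
from h import *
t=Cam("top");s=Cam("side")
for k in("yellow",):
    lo,hi=COL[k]
    for n,c in(("top",t),("side",s)):
        for a,cc,bb,m in c.blobs(lo,hi,60)[:3]: print(k,n,a,cc.round(1),c.pt(cc,150).round(0)[:2],c.pt(cc,3).round(1)[:2])
print(r.read_state()["tool_pos"],tool((566,-32,200),np.pi/2))
E
```

```text
yellow top 747 [286.1 174.5] [530. -77.] [567.6 -98.4]
yellow top 264 [429.1 248.6] [ 364. -296.] [ 363.4 -368.8]
yellow side 502 [248.2 241.3] [ 634. -221.] [568.9 -97.5]
yellow side 291 [112.2 226.2] [ 379. -309.] [ 252.4 -206.8]
[ 366.07037605 -304.03300474  187.61790352] [array([271.9, 200.1, -12.4]), array([0.2, 0.2, 0. ])]
```

Call:
carry_out([
  [[0,0,0],[20,15,-10],0.4],
  [[0,0,0],[60,43,-10],0.4],
  [[0,0,0],[105,76,-10],0.4],
  [[0,0,0],[150,109,-10],0.4],
  [[0,0,0],[195,141,-10],0.4],
  [[0,0,0],[235,170,-10],0.4],
  [[0,0,0],[265,192,-10],0.4],
  [[0,0,0],[276,199,-10],0.4],
  [[0,0,0],[276,199,15],0.4],
  [[0,0,0],[276,199,40],0.4],
  [[0,0,0],[276,199,40],0.4],
])

```text
time: 8.12
tool_pos: [561.9, -28.2, 143.1]
tool_rot: [-3.138, 0.001, 1.571]
wrist_force: [-0.0, 0.3, 0.4]
grip_width: 0.698
grasp_force: 0.0
```

Call:
carry_out([
  [[0,0,0],[0,1,15],0.4],
  [[0,0,0],[0,1,26],0.4],
  [[0,0,0],[0,1,26],0.2],
  [[0,0,0],[0,1,26],-0.2],
  [[0,0,0],[0,1,26],-0.6],
  [[0,0,0],[0,1,26],-1],
  [[0,0,0],[0,1,26],-1],
  [[0,0,0],[0,1,26],-1],
])

```text
time: 9.12
tool_pos: [565.0, -27.1, 118.9]
tool_rot: [3.141, 0.0, 1.572]
wrist_force: [-0.1, 0.3, 3.1]
grip_width: 0.334
grasp_force: 25.0
```

Call:
carry_out([
  [[0,0,0],[0,0,-20],-1],
  [[0,0,0],[0,0,-45],-1],
  [[0,0,0],[0,0,-50],-1],
  [[0,0,0],[-20,-8,-50],-1],
  [[0,0,0],[-60,-25,-50],-1],
  [[0,0,0],[-105,-47,-50],-1],
  [[0,0,0],[-150,-68,-50],-1],
  [[0,0,0],[-195,-89,-50],-1],
  [[0,0,0],[-235,-108,-50],-1],
  [[0,0,0],[-265,-121,-50],-1],
  [[0,0,0],[-276,-125,-50],-1],
  [[0,0,0],[-276,-125,-50],-1],
])

```text
time: 10.62
tool_pos: [439.7, -303.2, 168.1]
tool_rot: [-3.141, -0.001, 1.571]
wrist_force: [-0.1, -0.0, -2.2]
grip_width: 0.342
grasp_force: 25.0
```

Call:
carry_out([
  [[0,0,0],[0,0,15],-1],
  [[0,0,0],[0,0,30],-1],
  [[0,0,0],[0,0,40],-1],
  [[0,0,0],[0,0,45],-1],
  [[0,0,0],[0,0,47],-1],
  [[0,0,0],[0,0,47],-1],
])

```text
time: 11.38
tool_pos: [440.0, -303.3, 121.7]
tool_rot: [3.141, 0.0, 1.572]
wrist_force: [0.5, -0.2, -1.9]
grip_width: 0.341
grasp_force: 25.0
```

Call:
carry_out([
  [[0,0,0],[0,0,1],-1],
  [[0,0,0],[0,0,1],-1],
  [[0,0,0],[0,0,1],-0.3],
  [[0,0,0],[0,0,1],0],
  [[0,0,0],[0,0,1],0.2],
  [[0,0,0],[0,0,1],0.2],
  [[0,0,0],[0,0,-10],0.2],
  [[0,0,0],[0,0,-35],0.2],
  [[0,0,0],[0,0,-65],0.2],
  [[0,0,0],[0,0,-65],0.2],
])

```text
time: 12.62
tool_pos: [441.0, -303.8, 189.1]
tool_rot: [3.138, 0.002, 1.571]
wrist_force: [-0.6, -0.2, 1.5]
grip_width: 0.6
grasp_force: 0.0
```

```bash
python3 - <<'E'
from h import *
t=Cam("top");s=Cam("side")
for k in("red","blue"):
    lo,hi=COL[k]
    for n,c in(("top",t),("side",s)):
        for a,cc,bb,m in c.blobs(lo,hi,60)[:6]: print(k,n,a,cc.round(1),c.pt(cc,150).round(0)[:2],c.pt(cc,3).round(1)[:2])
print(r.read_state()["tool_pos"],tool((563,42,200),np.pi/2))
E
```

```text
red top 288 [219.1 167.9] [560.  39.] [604.5  44.7]
red top 236 [223.3 195.1] [510.  39.] [542.4  43.8]
red side 197 [273.  164.5] [571.  22.] [491.2 203.4]
red side 132 [269.7 208.4] [ 630. -118.] [564.   29.5]
blue top 2765 [230.5  39.5] [814. -17.] [917.6 -24.6]
blue top 675 [254.6 180.7] [527. -20.] [564.1 -28. ]
blue top 578 [490.   74.8] [ 667. -498.] [ 735.8 -616.6]
blue top 539 [324.1 283.9] [ 334. -107.] [ 326.2 -135.7]
blue top 217 [421.8 206.1] [ 438. -302.] [ 454.3 -376. ]
blue top 97 [509.  114.7] [ 582. -509.] [ 631.3 -630.4]
blue side 2129 [394.6 269.3] [ 896. -160.] [894.7 -22.2]
blue side 415 [260.  222.3] [ 630. -164.] [564.7 -27.2]
blue side 274 [139.4 240.9] [ 451. -315.] [ 341.9 -214.9]
blue side 190 [353.5 109.2] [659. 357.] [600.2 620.6]
blue side 92 [414.6  47.4] [718. 886.] [ 673.6 1276.6]
blue side 75 [161.3 211.9] [ 439. -230.] [ 327.3 -109.4]
[ 439.74218104 -303.38409966  186.90761807] [array([345.3, 123.5, -13.2]), array([0., 0., 0.])]
```

Call:
carry_out([
  [[0,0,0],[25,9,-10],0.4],
  [[0,0,0],[75,26,-10],0.4],
  [[0,0,0],[125,44,-10],0.4],
  [[0,0,0],[175,61,-10],0.4],
  [[0,0,0],[225,79,-10],0.4],
  [[0,0,0],[275,96,-10],0.4],
  [[0,0,0],[320,112,-10],0.4],
  [[0,0,0],[340,120,-10],0.4],
  [[0,0,0],[346,122,-10],0.4],
  [[0,0,0],[346,122,15],0.4],
  [[0,0,0],[346,122,40],0.4],
  [[0,0,0],[346,122,40],0.4],
])

```text
time: 14.22
tool_pos: [560.0, 40.7, 145.0]
tool_rot: [-3.137, 0.001, 1.57]
wrist_force: [0.6, 0.3, 0.7]
grip_width: 0.701
grasp_force: 0.0
```

Call:
carry_out([
  [[0,0,0],[0,0,15],0.4],
  [[0,0,0],[0,0,28],0.4],
  [[0,0,0],[0,0,28],0.2],
  [[0,0,0],[0,0,28],-0.2],
  [[0,0,0],[0,0,28],-0.6],
  [[0,0,0],[0,0,28],-1],
  [[0,0,0],[0,0,28],-1],
  [[0,0,0],[0,0,28],-1],
])

```text
time: 15.22
tool_pos: [562.0, 42.9, 118.9]
tool_rot: [3.141, -0.0, 1.572]
wrist_force: [1.3, 0.0, 3.2]
grip_width: 0.336
grasp_force: 25.0
```

Now red to (515,−303).

Call:
carry_out([
  [[0,0,0],[0,0,-20],-1],
  [[0,0,0],[0,0,-45],-1],
  [[0,0,0],[-10,0,-50],-1],
  [[0,0,0],[-40,-5,-50],-1],
  [[0,0,0],[-85,-11,-50],-1],
  [[0,0,0],[-130,-17,-50],-1],
  [[0,0,0],[-180,-24,-50],-1],
  [[0,0,0],[-230,-31,-50],-1],
  [[0,0,0],[-280,-38,-50],-1],
  [[0,0,0],[-320,-44,-50],-1],
  [[0,0,0],[-340,-47,-50],-1],
  [[0,0,0],[-346,-47,-50],-1],
])

```text
time: 16.73
tool_pos: [514.1, -303.9, 167.9]
tool_rot: [-3.141, -0.001, 1.57]
wrist_force: [-0.0, 1.4, -2.9]
grip_width: 0.34
grasp_force: 25.0
```

Call:
carry_out([
  [[0,0,0],[0,0,0],-1],
  [[0,0,0],[0,0,15],-1],
  [[0,0,0],[0,0,30],-1],
  [[0,0,0],[0,0,40],-1],
  [[0,0,0],[0,0,45],-1],
  [[0,0,0],[0,0,47],-1],
  [[0,0,0],[0,0,47],-1],
])

```text
time: 17.6
tool_pos: [515.0, -303.2, 121.7]
tool_rot: [3.141, 0.0, 1.572]
wrist_force: [0.4, -0.1, -3.1]
grip_width: 0.341
grasp_force: 25.0
```

Call:
carry_out([
  [[0,0,0],[0,0,1],-1],
  [[0,0,0],[0,0,1],-1],
  [[0,0,0],[0,0,1],-0.3],
  [[0,0,0],[0,0,1],0],
  [[0,0,0],[0,0,1],0.2],
  [[0,0,0],[0,0,1],0.2],
  [[0,0,0],[0,0,-10],0.2],
  [[0,0,0],[0,0,-35],0.2],
  [[0,0,0],[0,0,-65],0.2],
  [[0,0,0],[0,0,-65],0.2],
])

```text
time: 18.85
tool_pos: [516.2, -303.7, 189.3]
tool_rot: [3.138, 0.002, 1.571]
wrist_force: [0.1, 0.5, 0.1]
grip_width: 0.6
grasp_force: 0.0
```

```bash
python3 - <<'E'
from h import *
t=Cam("top");s=Cam("side")
lo,hi=COL["red"]
for n,c in(("top",t),("side",s)):
    for a,cc,bb,m in c.blobs(lo,hi,60)[:6]: print(n,a,cc.round(1),c.pt(cc,150).round(0)[:2],c.pt(cc,3).round(1)[:2])
print(r.read_state()["tool_pos"])
# cover: bright grey in mat region
f=6
for n,c,(x,y,w,h) in(("t",t,(185,110,140,110)),("s",s,(210,170,130,100))):
    cv2.imwrite(f"pics/c{n}.png",cv2.resize(c.im[y:y+h,x:x+w],None,fx=5,fy=5,interpolation=cv2.INTER_CUBIC))
E
```

```text
top 789 [223.2 187.2] [524.  37.] [560.   41.7]
top 222 [412.  165.4] [ 513. -303.] [ 546.5 -377.4]
side 392 [270.9 205. ] [ 628. -108.] [561.1  42.7]
side 318 [171.2 255.3] [ 525. -317.] [ 434.3 -217.2]
[ 514.75275466 -303.31126221  186.93472764]
```

View pics/ct.png

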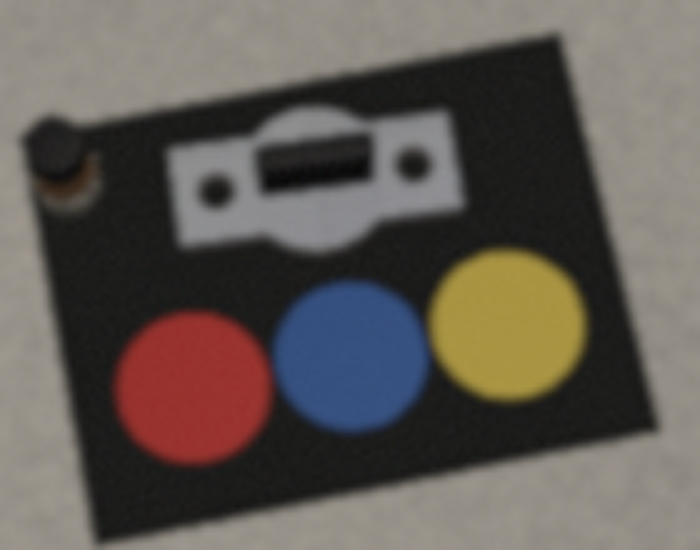

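View pics/cs.png

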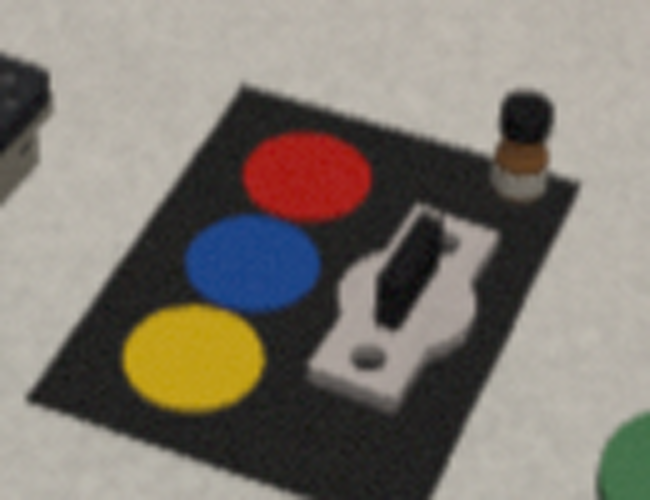

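Crops: the cover is now fully exposed. In the top view its holes are at full-frame pixels (228.0,147.6) and (267.4,142.4), with outline corners at crop (165,150), (448,110), (467,208) and (181,248). In the side view the near hole is at (283.2,241.2).

```bash
python3 - <<'E'
from h import *
t=Cam("top");s=Cam("side")
T=lambda x,y:((x+.5)/5-.5+185,(y+.5)/5-.5+110); S=lambda x,y:((x+.5)/5-.5+210,(y+.5)/5-.5+170)
a,b=t.pt(T(217,190),13),t.pt(T(414,164),13);d=b-a
print("holes top",a.round(1),b.round(1),np.linalg.norm(d),((a+b)/2).round(1),np.degrees(np.arctan2(d[1],d[0])))
c=[t.pt(T(*p),13) for p in((165,150),(448,110),(467,208),(181,248))];print(np.round(c,0)[:,:2],np.mean(c,0).round(1))
d=(c[1]+c[2]-c[0]-c[3])/2;print(np.linalg.norm(d),np.degrees(np.arctan2(d[1],d[0])))
print("side hole",s.pt(S(368,358),13).round(1),s.pt(S(450,241),13).round(1))
e=[s.pt(S(*p),13) for p in((415,203),(500,235),(395,402),(309,370))];print(np.round(e,0)[:,:2],np.mean(e,0).round(1))
# bar: line in top view of front/back top edges
for p in((257,149),(370,135)): print("bar back edge z47",t.pt(T(*p),47).round(1))
for p in((265,193),(374,178)): print("bar bottom front z13",t.pt(T(*p),13).round(1))
E
```

```text
holes top [644.6  18.8  13. ] [643.5 -68.8  13. ] 87.59760749326115 [644. -25.  13.] -90.69652009845677
[[666.  39.]
 [666. -88.]
 [620. -88.]
 [621.  38.]] [643.3 -24.8  13. ]
126.64502467487203 -90.18723102428784
side hole [645.1 -67.8  13. ] [648.3  22.8  13. ]
[[622.  40.]
 [669.  38.]
 [667. -87.]
 [624. -87.]] [645.5 -24.   13. ]
bar back edge z47 [ 6.479e+02 -5.000e-01  4.700e+01]
bar back edge z47 [647.  -48.7  47. ]
bar bottom front z13 [640.   -1.8  13. ]
bar bottom front z13 [639.7 -50.3  13. ]
```

Call:
carry_out([
  [[0,0,0],[20,9,0],0],
  [[0,0,0],[65,30,0],0],
  [[0,0,0],[110,51,0],0],
  [[0,0,0],[155,72,0],0],
  [[0,0,0],[200,93,0],0],
  [[0,0,0],[240,112,0],0],
  [[0,0,0],[268,125,20],0],
  [[0,0,0.5],[278,129,55],0],
  [[0,0,0.5],[278,129,90],0],
  [[0,0,0.5],[278,129,110],0],
  [[0,0,0.5],[278,129,115],0],
  [[0,0,0.5],[278,129,115],0],
])

```text
time: 20.55
tool_pos: [643.9, -24.8, 72.0]
tool_rot: [3.141, -0.0, 1.563]
wrist_force: [0.5, -0.0, 0.5]
grip_width: 0.502
grasp_force: 0.0
```

```bash
python3 - <<'E'
from h import *
s=r.read_state();print(s["tool_pos"].round(1),s["tool_rot"].round(3),s["joints"].round(2))
print(tool((644.2,-24.6,19),np.radians(89.5)))
E
```

```text
[643.9 -24.8  72. ] [ 3.141 -0.     1.563] [ 0.18  0.7  -0.35  1.89  0.39  0.62 -0.43]
[array([ 0.2,  0.3, 53. ]), array([ 0., -0.,  0.])]
```

Call:
carry_out([
  [[0,0,0],[0,0,20],0],
  [[0,0,0],[0,0,38],0],
  [[0,0,0],[0,0,48],0],
  [[0,0,0],[0,0,53],0],
  [[0,0,0],[0,0,53],-0.3],
  [[0,0,0],[0,0,53],-0.6],
  [[0,0,0],[0,0,53],-1],
  [[0,0,0],[0,0,53],-1],
  [[0,0,0],[0,0,53],-1],
  [[0,0,0],[0,0,53],-1],
], grip_force=45)

```text
time: 21.8
tool_pos: [644.1, -25.1, 19.0]
tool_rot: [3.141, -0.0, 1.563]
wrist_force: [0.4, -0.5, 4.5]
grip_width: 0.144
grasp_force: 45.0
```

Call:
carry_out([
  [[0,0,0],[0,0,-10],-1],
  [[0,0,0],[0,0,-30],-1],
  [[0,0,0],[0,0,-55],-1],
  [[0,0,0],[0,0,-80],-1],
  [[0,0,0],[0,0,-105],-1],
  [[0,0,0],[0,0,-130],-1],
  [[0,0,0],[0,0,-140],-1],
  [[0,0,0],[0,0,-140],-1],
])

```text
time: 22.8
tool_pos: [643.7, -25.2, 159.4]
tool_rot: [3.14, 0.0, 1.563]
wrist_force: [0.7, 0.4, -3.4]
grip_width: 0.148
grasp_force: 45.0
```

```bash
python3 - <<'E'
from h import *
t=Cam("top");s=Cam("side")
o=np.hstack([cv2.resize(c.im[y:y+65,x:x+60],None,fx=6,fy=6,interpolation=cv2.INTER_CUBIC) for c,x,y in((t,85,205),(s,250,110))]);cv2.imwrite("pics/st.png",o);print(o.shape)
E
```

```text
(390, 720, 3)
```

View pics/st.png

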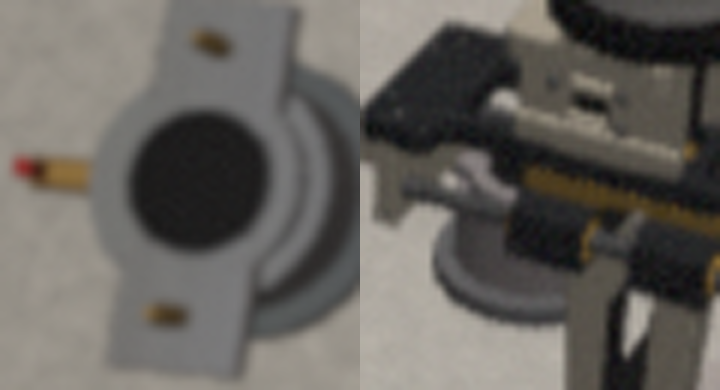

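Left (top view): the studs run from tip (198,38) to base (226,46) and from tip (150,316) to base (186,314) in the crop; the mouth centre is (198,180). In the side view the gripper hides the chamber, so I'll use the first side picture.

```bash
python3 - <<'E'
import cv2
i=cv2.imread("pics/side0.png");cv2.imwrite("pics/st2.png",cv2.resize(i[115:170,250:315],None,fx=8,fy=8,interpolation=cv2.INTER_CUBIC))
E
```

```text
(no output)
```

View pics/st2.png

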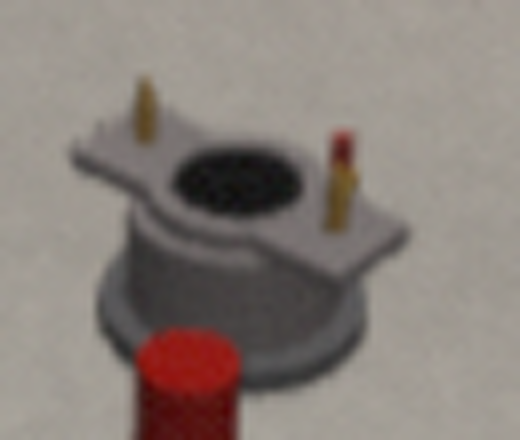

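The first side view shows the studs. The left one runs from base (146,142) to tip (144,78). The right one runs from base (336,230) to tip (345,165), with the red lever end behind it. The mouth is at (238,181).

```bash
python3 - <<'E'
from h import *
t=Cam("top");s=Cam("side")
T=lambda x,y:((x+.5)/6-.5+85,(y+.5)/6-.5+205); S=lambda x,y:((x+.5)/8-.5+250,(y+.5)/8-.5+115)
def rep(n,a,b):
    d=a-b;print(n,a.round(1),b.round(1),"mid",((a+b)/2).round(1),np.linalg.norm(d[:2]).round(1),np.degrees(np.arctan2(d[1],d[0])).round(1))
rep("top base",t.pt(T(223,45),60),t.pt(T(182,314),60))
rep("top mid",t.pt(T(212,42),73),t.pt(T(168,315),73))
rep("top tip",t.pt(T(200,38),85),t.pt(T(152,316),85))
rep("side base",s.pt(S(337,228),60),s.pt(S(146,140),60))
rep("side tip",s.pt(S(345,168),85),s.pt(S(144,80),85))
rep("tri tip",tri(t,T(200,38),s,S(345,168)),tri(t,T(152,316),s,S(144,80)))
rep("tri mid",tri(t,T(212,42),s,S(341,198)),tri(t,T(168,315),s,S(145,110)))
print("mouth",t.pt(T(198,180),60),s.pt(S(238,181),60))
c=[t.pt(T(*p),60) for p in((168,0),(300,8),(243,377),(108,368))];print(np.round(c,0)[:,:2])
print(r.read_state()["tool_pos"],tool((482,256,159),np.radians(166.5)))
E
```

```text
top base [525.8 246.5  60. ] [439.8 266.5  60. ] mid [482.8 256.5  60. ] 88.3 -13.1
top mid [524.5 245.8  73. ] [438.9 266.5  73. ] mid [481.7 256.1  73. ] 88.1 -13.5
top tip [523.8 245.7  85. ] [438.1 267.2  85. ] mid [480.9 256.5  85. ] 88.4 -14.1
side base [525.6 249.6  60. ] [440.5 270.   60. ] mid [483.1 259.8  60. ] 87.5 -13.5
side tip [526.6 250.4  85. ] [438.9 270.1  85. ] mid [482.8 260.3  85. ] 89.9 -12.7
tri tip [525.6 247.   85.7] [438.9 267.6  86. ] mid [482.3 257.3  85.8] 89.2 -13.4
tri mid [525.8 246.7  73.7] [439.8 267.   73.9] mid [482.8 256.8  73.8] 88.4 -13.3
mouth [482.32667886 258.06528462  60.        ] [481.87763682 260.85250255  60.        ]
[[544. 263.]
 [534. 220.]
 [417. 249.]
 [426. 291.]]
[642.99837705 -25.11011926 157.57276837] [array([ 279.9, -163.2,   -1.1]), array([ -0.1,  -0.1, -76.9])]
```

Call:
carry_out([
  [[0,0,-4],[15,-8,0],-1],
  [[0,0,-12],[45,-26,0],-1],
  [[0,0,-20],[75,-44,0],-1],
  [[0,0,-28],[105,-61,0],-1],
  [[0,0,-36],[135,-79,0],-1],
  [[0,0,-45],[168,-98,0],-1],
  [[0,0,-54],[200,-117,0],-1],
  [[0,0,-63],[232,-135,0],-1],
  [[0,0,-71],[260,-152,0],-1],
  [[0,0,-76],[277,-161,0],-1],
  [[0,0,-77],[281.5,-163,0],-1],
  [[0,0,-77],[281.5,-163,0],-1],
])

```text
time: 24.5
tool_pos: [483.1, 257.1, 158.4]
tool_rot: [-3.141, -0.0, 2.905]
wrist_force: [1.8, 0.3, -3.6]
grip_width: 0.146
grasp_force: 45.0
```

```bash
python3 - <<'E'
from h import *
s=r.read_state();print(s["tool_pos"].round(1),s["tool_rot"].round(3),s["joints"].round(2),s["grip_width"])
t=Cam("top");c=Cam("side")
print(tool((482.5,257.5,105),np.radians(166.6)))
o=np.hstack([cv2.resize(q.im[y:y+100,x:x+80],None,fx=5,fy=5,interpolation=cv2.INTER_CUBIC) for q,x,y in((t,80,185),(c,240,70))]);cv2.imwrite("pics/s3.png",o)
E
```

```text
[483.1 257.1 158.4] [-3.141 -0.     2.905] [-0.06  0.58 -0.78  2.03  0.58  0.77  0.14] 0.14582572771540256
[array([ 1.2,  0.8, 53.4]), array([-0. ,  0. , -0.2])]
```

View pics/s3.png

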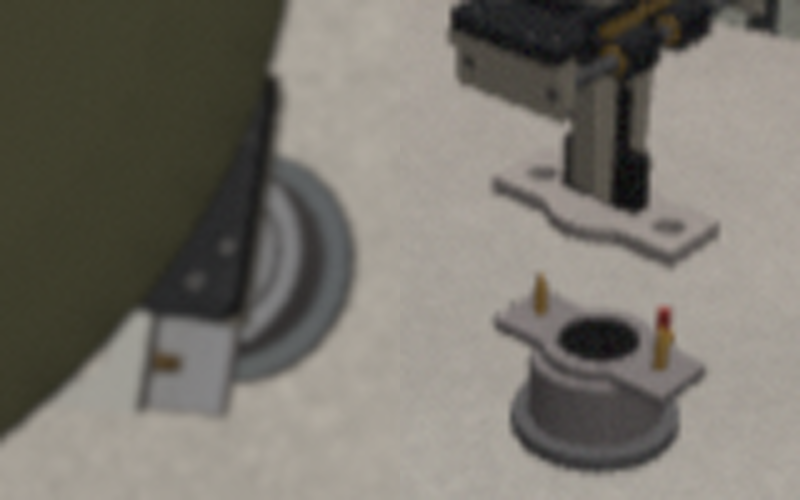

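Side view: the cover hangs level and aligned above the studs. Its holes are at full-frame (268.0,104.2) and (293.5,115.0), and the gripper hides most of the top view. I'll compare the hole centres and stud centres in the same camera.

```bash
python3 - <<'E'
from h import *
s=Cam("side")
S=lambda x,y:((x+.5)/5-.5+240,(y+.5)/5-.5+70)
a,b=s.pt(S(269,227),152.4),s.pt(S(142,173),152.4);d=a-b
print(a.round(1),b.round(1),((a+b)/2).round(1),np.linalg.norm(d),np.degrees(np.arctan2(d[1],d[0])))
c=[s.pt(S(*p),152.4) for p in((92,178),(319,228))];print(np.round(c,1))
E
```

```text
[525.6 246.6 152.4] [439.3 267.9 152.4] [482.5 257.2 152.4] 88.95113715663051 -13.844052771798758
[[417.1 249.7 152.4]
 [549.9 258.2 152.4]]
```

Call:
carry_out([
  [[0,0,0],[0.7,1.3,10],-1],
  [[0,0,0],[0.7,1.3,25],-1],
  [[0,0,0],[0.7,1.3,40],-1],
  [[0,0,0],[0.7,1.3,48],-1],
  [[0,0,0],[0.7,1.3,52],-1],
  [[0,0,0],[0.7,1.3,56],-1],
  [[0,0,0],[0.7,1.3,60],-1],
  [[0,0,0],[0.7,1.3,62],-1],
  [[0,0,0],[0.7,1.3,62],-1],
])

```text
time: 25.78
tool_pos: [482.5, 259.1, 96.6]
tool_rot: [-3.142, 0.0, 2.907]
wrist_force: [0.0, 0.9, -3.4]
grip_width: 0.15
grasp_force: 45.0
```

```bash
python3 - <<'E'
from h import *
s=r.read_state();print(s["tool_pos"].round(1),s["tool_rot"].round(3),s["wrist_force"].round(1))
c=Cam("side")
cv2.imwrite("pics/s4.png",cv2.resize(c.im[100:165,245:325],None,fx=9,fy=9,interpolation=cv2.INTER_CUBIC))
E
```

```text
[482.5 259.1  96.6] [-3.142  0.     2.907] [ 0.   0.9 -3.4]
```

View pics/s4.png

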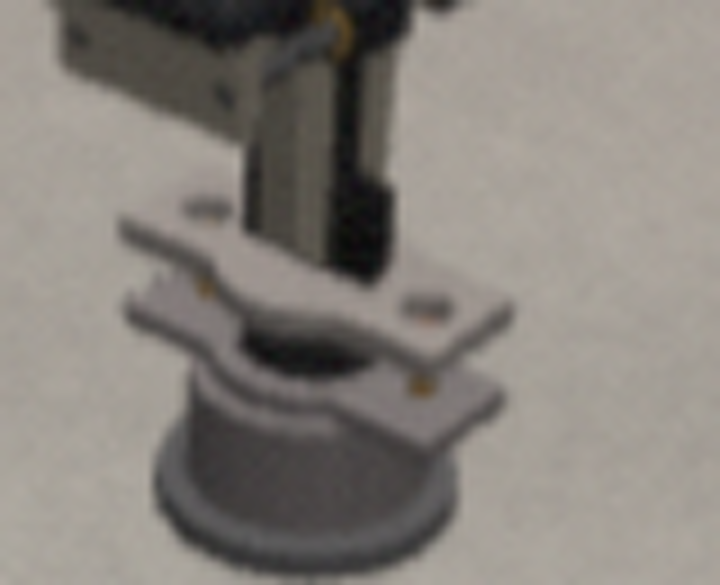

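The studs are under the holes: no extra force with the cover 5 mm below the tips, and stud bases showing at (207,287) and (421,385) under each hole. Lowering slowly.

Call:
carry_out([
  [[0,0,0],[0,0,3],-1],
  [[0,0,0],[0,0,6],-1],
  [[0,0,0],[0,0,9],-1],
  [[0,0,0],[0,0,12],-1],
  [[0,0,0],[0,0,15],-1],
  [[0,0,0],[0,0,17],-1],
  [[0,0,0],[0,0,19],-1],
  [[0,0,0],[0,0,19],-1],
])

```text
time: 26.82
tool_pos: [482.4, 259.1, 77.5]
tool_rot: [-3.141, -0.0, 2.907]
wrist_force: [-0.1, -0.1, -3.3]
grip_width: 0.145
grasp_force: 45.0
```

Call:
carry_out([
  [[0,0,0],[0,0,1],-1],
  [[0,0,0],[0,0,2],-1],
  [[0,0,0],[0,0,2],-1],
])

```text
time: 27.2
tool_pos: [482.6, 259.2, 76.0]
tool_rot: [3.142, 0.001, 2.907]
wrist_force: [-1.8, -1.6, 4.2]
grip_width: 0.147
grasp_force: 45.0
```

Contact at the expected height (TCP 76 = home). Releasing.

Call:
carry_out([
  [[0,0,0],[0,0,1.5],-0.7],
  [[0,0,0],[0,0,1.5],-0.3],
  [[0,0,0],[0,0,1.5],0],
  [[0,0,0],[0,0,1.5],0],
  [[0,0,0],[0,0,-10],0],
  [[0,0,0],[0,0,-40],0],
  [[0,0,0],[0,0,-80],0],
  [[0,0,0],[0,0,-115],0],
  [[0,0,0],[0,0,-115],0],
], grip_force=25)

```text
time: 28.32
tool_pos: [483.5, 260.1, 193.5]
tool_rot: [3.138, 0.003, 2.906]
wrist_force: [-0.4, 0.0, -0.4]
grip_width: 0.501
grasp_force: 0.0
```

```bash
python3 - <<'E'
from h import *
s=r.read_state();print(s["tool_pos"].round(1),s["tool_rot"].round(3),s["wrist_force"].round(1))
c=Cam("side");t=Cam("top")
cv2.imwrite("pics/s5.png",cv2.resize(c.im[100:165,245:325],None,fx=8,fy=8,interpolation=cv2.INTER_CUBIC))
for k in("red","blue","yellow"):
    lo,hi=COL[k];B=[]
    for q,z in((t,142),(c,136)):
        for a,cc,bb,m in q.blobs(lo,hi,60):
            P=q.pt(cc,z)
            if 330<P[0]<550 and -350<P[1]<-260: B.append((q,cc)); print(k,cc.round(1),P.round(1)[:2],a)
    if len(B)==2: print(k,"tri",tri(*B[0],*B[1]).round(1))
print(tool((515,-303.3,190),np.pi/2))
E
```

```text
[483.5 260.1 193.5] [3.138e+00 3.000e-03 2.906e+00] [-0.4  0.  -0.4]
red [410.9 166.2] [ 513.6 -305.2] 259
red [171.2 255.3] [ 516.8 -307.4] 319
red tri [ 515.8 -307.7  135.7]
blue [421.4 206.1] [ 438.9 -305.6] 228
blue [139.5 240.9] [ 440.8 -305.5] 276
blue tri [ 440.5 -307.   137.3]
yellow [428.6 248.6] [ 364.3 -299.5] 280
yellow [112.2 226.2] [ 367.  -298.9] 293
yellow tri [ 365.9 -300.5  137.1]
[array([-162.5, -539. ,    0.9]), array([ 0. ,  0. , 76.5])]
```

View pics/s5.png

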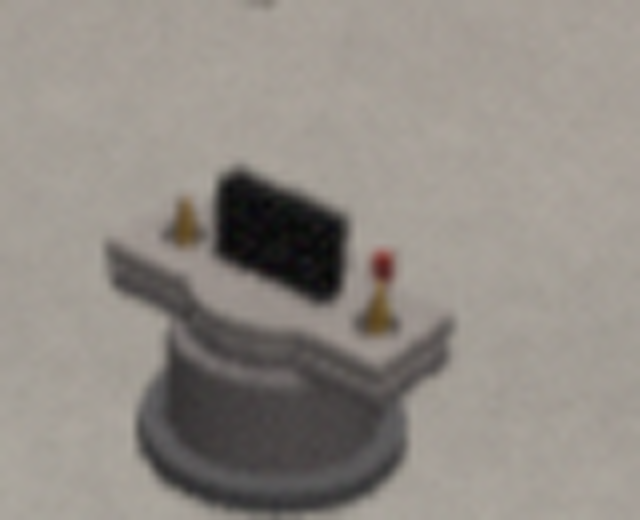

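The cover is seated flat with both studs showing through its holes, at (185,222) and (377,305). Now the bottles go back, starting with red.

Call:
carry_out([
  [[0,0,7],[-10,-35,0],0.2],
  [[0,0,16],[-25,-85,0],0.2],
  [[0,0,25],[-40,-135,0],0.2],
  [[0,0,34],[-56,-188,0],0.2],
  [[0,0,43],[-72,-240,0],0.2],
  [[0,0,52],[-88,-293,0],0.2],
  [[0,0,60],[-104,-346,0],0.2],
  [[0,0,68],[-120,-400,0],0.2],
  [[0,0,74],[-136,-452,0],0.2],
  [[0,0,76.5],[-152,-502,0],0.2],
  [[0,0,76.5],[-160,-532,0],0.2],
  [[0,0,76.5],[-162.5,-539,0],0.2],
])

```text
time: 29.92
tool_pos: [514.0, -304.7, 189.0]
tool_rot: [-3.139, -0.001, 1.569]
wrist_force: [-0.0, 1.4, 0.4]
grip_width: 0.601
grasp_force: 0.0
```

Call:
carry_out([
  [[0,0,0],[0,0,0],0.2],
  [[0,0,0],[0,0,0],0.2],
])

```text
time: 30.18
tool_pos: [515.3, -301.0, 190.4]
tool_rot: [-3.141, -0.001, 1.574]
wrist_force: [0.2, -0.1, -0.1]
grip_width: 0.599
grasp_force: 0.0
```

```bash
python3 - <<'E'
from h import *
s=r.read_state();print(s["tool_pos"].round(1),s["tool_rot"].round(3));print(tool((515,-304,121),np.pi/2))
E
```

```text
[ 515.3 -301.   190.4] [-3.141e+00 -1.000e-03  1.574e+00]
[array([-3.1, -0.2, 69.4]), array([-0. , -0. ,  0.2])]
```

Call:
carry_out([
  [[0,0,0],[-3,0,15],0.2],
  [[0,0,0],[-3,0,35],0.2],
  [[0,0,0],[-3,0,55],0.2],
  [[0,0,0],[-3,0,66],0.2],
  [[0,0,0],[-3,0,69.5],0.2],
  [[0,0,0],[-3,0,69.5],0],
  [[0,0,0],[-3,0,69.5],-0.3],
  [[0,0,0],[-3,0,69.5],-0.6],
  [[0,0,0],[-3,0,69.5],-1],
  [[0,0,0],[-3,0,69.5],-1],
  [[0,0,0],[-3,0,69.5],-1],
], grip_force=25)

```text
time: 31.55
tool_pos: [515.3, -306.1, 121.6]
tool_rot: [3.141, 0.001, 1.572]
wrist_force: [-1.2, 0.4, 6.2]
grip_width: 0.342
grasp_force: 25.0
```

Call:
carry_out([
  [[0,0,0],[0,0,-20],-1],
  [[0,0,0],[0,0,-45],-1],
  [[0,0,0],[10,1,-50],-1],
  [[0,0,0],[40,5,-50],-1],
  [[0,0,0],[85,11,-50],-1],
  [[0,0,0],[130,17,-50],-1],
  [[0,0,0],[180,24,-50],-1],
  [[0,0,0],[230,31,-50],-1],
  [[0,0,0],[280,38,-50],-1],
  [[0,0,0],[320,43,-50],-1],
  [[0,0,0],[340,45,-50],-1],
  [[0,0,0],[346,45,-50],-1],
])

```text
time: 33.05
tool_pos: [559.4, 41.0, 170.5]
tool_rot: [-3.141, 0.0, 1.573]
wrist_force: [-0.5, -1.1, -2.2]
grip_width: 0.337
grasp_force: 25.0
```

Call:
carry_out([
  [[0,0,0],[0,0,0],-1],
  [[0,0,0],[0,0,0],-1],
  [[0,0,0],[0,0,15],-1],
  [[0,0,0],[0,0,30],-1],
  [[0,0,0],[0,0,40],-1],
  [[0,0,0],[0,0,46],-1],
  [[0,0,0],[0,0,48],-1],
  [[0,0,0],[0,0,48],-1],
])

```text
time: 34.05
tool_pos: [559.9, 40.3, 123.1]
tool_rot: [3.142, 0.0, 1.572]
wrist_force: [-0.5, -1.1, -2.0]
grip_width: 0.341
grasp_force: 25.0
```

```bash
cat > chk.py <<'E'
from h import *
import sys
k=sys.argv[1];lo,hi=COL[k];c=Cam("side");t=Cam("top")
s=r.read_state();print(s["tool_pos"].round(1),s["wrist_force"].round(1))
PAD={"red":(560.6,42.2),"blue":(564.4,-27.6),"yellow":(568.2,-98)}[k];print("pad",PAD)
for n,q in(("top",t),("side",c)):
    for a,cc,bb,m in q.blobs(lo,hi,25)[:6]:
        P=q.pt(cc,138);
        if np.hypot(*(P[:2]-PAD))<35 or np.hypot(*(q.pt(cc,3)[:2]-PAD))<35: print(n,a,cc.round(1),bb,P[:2].round(1),q.pt(cc,3)[:2].round(1))
p=c.px((PAD[0],PAD[1],60)).astype(int);cv2.imwrite(f"pics/{k}_{sys.argv[2]}.png",cv2.resize(c.im[p[1]-50:p[1]+50,p[0]-50:p[0]+50],None,fx=5,fy=5,interpolation=cv2.INTER_CUBIC))
E
python3 chk.py red a
```

```text
[560.1  40.2 123.4] [-0.4  0.4 -2.7]
pad (560.6, 42.2)
side 190 [271.3 163.2] [266 155  12  18] [559.   39.1] [484.3 206.6]
side 154 [271.8 208.8] [258 201  27  14] [ 628.9 -105.3] [569.3  30.7]
```

View pics/red_a.png

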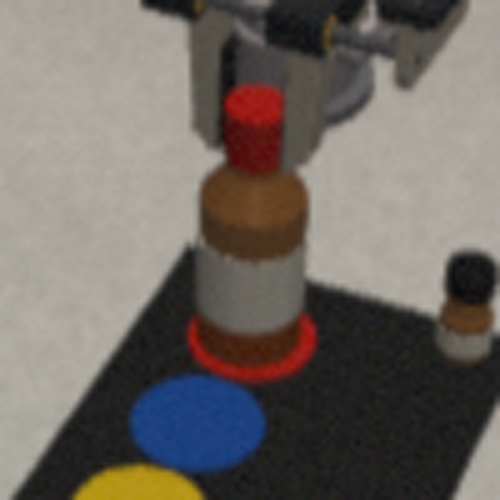

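The red bottle hangs upright and centred over its pad, with an even ring left and right (188–316 around body 196–306), about 3 mm up. Lowering and releasing.

Call:
carry_out([
  [[0,0,0],[0,0,1.5],-1],
  [[0,0,0],[0,0,3],-1],
  [[0,0,0],[0,0,3.5],-1],
  [[0,0,0],[0,0,3.5],-1],
])

```text
time: 34.65
tool_pos: [560.1, 40.2, 120.6]
tool_rot: [3.141, 0.0, 1.572]
wrist_force: [-2.3, -0.5, 9.0]
grip_width: 0.338
grasp_force: 25.0
```

Call:
carry_out([
  [[0,0,0],[0,0,0],-0.3],
  [[0,0,0],[0,0,0],0],
  [[0,0,0],[0,0,0],0.2],
  [[0,0,0],[0,0,0],0.2],
  [[0,0,0],[0,0,-10],0.2],
  [[0,0,0],[0,0,-35],0.2],
  [[0,0,0],[0,0,-70],0.2],
  [[0,0,0],[0,0,-70],0.2],
  [[0,0,0],[0,0,-70],0.2],
])

```text
time: 35.78
tool_pos: [559.7, 39.9, 189.7]
tool_rot: [3.141, 0.0, 1.571]
wrist_force: [-0.5, 0.5, -1.5]
grip_width: 0.598
grasp_force: 0.0
```

```bash
python3 chk.py red b; python3 -c "
from h import *
print(tool((440,-303.8,190),np.pi/2))"
```

```text
[559.4  40.  189. ] [ 0.1 -0.9  0.6]
pad (560.6, 42.2)
side 198 [272.  164.3] [266 156  13  18] [562.3  36. ] [488.2 202.8]
side 141 [271.8 208.7] [258 201  27  14] [ 628.7 -105.1] [569.2  30.9]
[array([-343.7, -119.7,   -0.8]), array([-0.1,  0. ,  0. ])]
```

Call:
carry_out([
  [[0,0,0],[-25,-9,0],0.2],
  [[0,0,0],[-75,-26,0],0.2],
  [[0,0,0],[-125,-44,0],0.2],
  [[0,0,0],[-175,-61,0],0.2],
  [[0,0,0],[-225,-79,0],0.2],
  [[0,0,0],[-275,-96,0],0.2],
  [[0,0,0],[-318,-111,0],0.2],
  [[0,0,0],[-338,-118,0],0.2],
  [[0,0,0],[-344,-120,0],0.2],
  [[0,0,0],[-344,-120,0],0.2],
  [[0,0,0],[-344,-120,0],0.2],
])

```text
time: 37.25
tool_pos: [440.7, -302.6, 189.5]
tool_rot: [-3.142, -0.001, 1.574]
wrist_force: [0.3, -0.1, -0.0]
grip_width: 0.598
grasp_force: 0.0
```

```bash
cat > ring.py <<'E'
from h import *
import sys
# visible pad ring: compare pad outline (projected circle) with the part hidden by the bottle, per view
PAD={"red":(560.6,42.2),"blue":(564.4,-27.6),"yellow":(568.2,-98)}
k=sys.argv[1];P=np.array(PAD[k]);lo,hi=COL[k];t=Cam("top");c=Cam("side")
cap=[]
for n,q in(("top",t),("side",c)):
    m=q.blobs(lo,hi,20)
    cap.append(min(m,key=lambda b:np.hypot(*(q.pt(b[1],138)[:2]-P)))[1])
    ring=np.zeros(q.im.shape[:2],bool)
    for b in m:
        if np.hypot(*(q.pt(b[1],3)[:2]-P))<40: ring|=b[3]
    out=[]
    for a in range(0,360,30):
        u=np.array([np.cos(np.radians(a)),np.sin(np.radians(a))]);n_=0
        for rr in np.arange(18,40,.5):
            x,y=q.px((*(P+rr*u),3)).round().astype(int);n_+=ring[y,x]
        out.append(n_*.5)
    print(n,"cap",cap[-1].round(1),"ring mm by angle 0,30..:",out)
print("cap tri",tri(t,cap[0],c,cap[1]).round(1),"pad",P)
E
python3 ring.py red; python3 -c "
from h import *
print(r.read_state()['tool_pos'],tool((440,-303.8,121),np.pi/2))"
```

```text
top cap [219.3 169.2] ring mm by angle 0,30..: [np.float64(0.0), np.float64(0.0), np.float64(0.0), np.float64(6.5), np.float64(11.0), np.float64(9.5), np.float64(9.0), np.float64(9.0), np.float64(8.5), np.float64(4.5), np.float64(0.0), np.float64(0.0)]
side cap [272.  164.3] ring mm by angle 0,30..: [np.float64(12.5), np.float64(13.0), np.float64(2.0), np.float64(0.0), np.float64(0.0), np.float64(0.0), np.float64(5.5), np.float64(13.0), np.float64(10.0), np.float64(9.5), np.float64(14.5), np.float64(15.0)]
cap tri [561.4  39.6 135.5] pad [560.6  42.2]
[ 440.69741523 -302.87111231  189.64351782] [array([-0.9, -0.7, 68.6]), array([ 0. , -0. ,  0.2])]
```

Call:
carry_out([
  [[0,0,0],[-1,-0.5,15],0.2],
  [[0,0,0],[-1,-0.5,35],0.2],
  [[0,0,0],[-1,-0.5,55],0.2],
  [[0,0,0],[-1,-0.5,65],0.2],
  [[0,0,0],[-1,-0.5,68.5],0.2],
  [[0,0,0],[-1,-0.5,68.5],0],
  [[0,0,0],[-1,-0.5,68.5],-0.3],
  [[0,0,0],[-1,-0.5,68.5],-0.6],
  [[0,0,0],[-1,-0.5,68.5],-1],
  [[0,0,0],[-1,-0.5,68.5],-1],
  [[0,0,0],[-1,-0.5,68.5],-1],
])

```text
time: 38.72
tool_pos: [440.0, -305.2, 121.6]
tool_rot: [3.141, 0.001, 1.572]
wrist_force: [-0.2, 0.6, 6.3]
grip_width: 0.338
grasp_force: 25.0
```

Call:
carry_out([
  [[0,0,0],[0,0,-20],-1],
  [[0,0,0],[0,0,-45],-1],
  [[0,0,0],[5,2,-50],-1],
  [[0,0,0],[25,11,-50],-1],
  [[0,0,0],[60,27,-50],-1],
  [[0,0,0],[100,45,-50],-1],
  [[0,0,0],[140,63,-50],-1],
  [[0,0,0],[180,81,-50],-1],
  [[0,0,0],[220,99,-50],-1],
  [[0,0,0],[252,113,-50],-1],
  [[0,0,0],[270,122,-50],-1],
  [[0,0,0],[276,124.5,-50],-1],
])

```text
time: 40.22
tool_pos: [563.9, -28.0, 170.5]
tool_rot: [-3.141, -0.0, 1.573]
wrist_force: [-0.2, -0.9, -2.4]
grip_width: 0.341
grasp_force: 25.0
```

Call:
carry_out([
  [[0,0,0],[0,0,0],-1],
  [[0,0,0],[0,0,0],-1],
  [[0,0,0],[0,0,15],-1],
  [[0,0,0],[0,0,30],-1],
  [[0,0,0],[0,0,40],-1],
  [[0,0,0],[0,0,46],-1],
  [[0,0,0],[0,0,48],-1],
  [[0,0,0],[0,0,48],-1],
])

```text
time: 41.22
tool_pos: [564.0, -28.7, 123.2]
tool_rot: [3.141, -0.0, 1.572]
wrist_force: [-0.2, 0.2, -3.0]
grip_width: 0.339
grasp_force: 25.0
```

```bash
python3 chk.py blue a; python3 -c "
from h import *
print(tool((564.4,-29,120.5),np.pi/2))"
```

```text
[564.2 -28.8 123.4] [-0.6  0.  -3.3]
pad (564.4, -27.6)
side 183 [259.6 179.7] [254 172  12  17] [562.4 -29.8] [488.4 122.7]
side 107 [261.2 226.6] [247 219  27  14] [ 632.8 -162.8] [574.2 -39.4]
[array([-0.2,  0.2,  2.9]), array([0., 0., 0.])]
```

Call:
carry_out([
  [[0,0,0],[0,0,1.5],-1],
  [[0,0,0],[0,0,3],-1],
  [[0,0,0],[0,0,3],-1],
  [[0,0,0],[0,0,3],-1],
])

```text
time: 41.82
tool_pos: [564.1, -28.9, 120.6]
tool_rot: [3.141, 0.0, 1.572]
wrist_force: [-0.8, -0.7, 6.4]
grip_width: 0.34
grasp_force: 25.0
```

Call:
carry_out([
  [[0,0,0],[0,0,0],-0.3],
  [[0,0,0],[0,0,0],0],
  [[0,0,0],[0,0,0],0.2],
  [[0,0,0],[0,0,0],0.2],
  [[0,0,0],[0,0,-10],0.2],
  [[0,0,0],[0,0,-35],0.2],
  [[0,0,0],[0,0,-70],0.2],
  [[0,0,0],[0,0,-70],0.2],
  [[0,0,0],[0,0,-70],0.2],
])

```text
time: 42.95
tool_pos: [563.7, -29.1, 190.2]
tool_rot: [3.141, 0.0, 1.571]
wrist_force: [-0.1, 0.1, 0.9]
grip_width: 0.601
grasp_force: 0.0
```

```bash
python3 -c "
from h import *
print(r.read_state()['tool_pos'],tool((365,-296.5,190),np.pi/2))"
```

```text
[563.69548228 -29.05238746 190.22145469] [array([-267.3, -198.9,    0.3]), array([0., 0., 0.])]
```

Call:
carry_out([
  [[0,0,0],[-20,-15,0],0.2],
  [[0,0,0],[-60,-45,0],0.2],
  [[0,0,0],[-100,-75,0],0.2],
  [[0,0,0],[-140,-105,0],0.2],
  [[0,0,0],[-180,-135,0],0.2],
  [[0,0,0],[-220,-165,0],0.2],
  [[0,0,0],[-250,-187,0],0.2],
  [[0,0,0],[-264,-197,0],0.2],
  [[0,0,0],[-267,-199,0],0.2],
  [[0,0,0],[-267,-199,0],0.2],
  [[0,0,0],[-267,-199,0],0.2],
])

```text
time: 44.32
tool_pos: [365.8, -295.1, 190.0]
tool_rot: [3.142, -0.0, 1.573]
wrist_force: [0.4, -0.1, 0.3]
grip_width: 0.598
grasp_force: 0.0
```

```bash
python3 ring.py blue; python3 ring.py red|tail -1; python3 -c "
from h import *
print(r.read_state()['tool_pos'],tool((365,-296.5,120),np.pi/2))"
```

```text
top cap [256.8 161.7] ring mm by angle 0,30..: [np.float64(0.0), np.float64(0.0), np.float64(0.0), np.float64(4.5), np.float64(4.0), np.float64(2.0), np.float64(1.5), np.float64(0.0), np.float64(0.0), np.float64(0.0), np.float64(0.0), np.float64(0.0)]
side cap [260.6 180.9] ring mm by angle 0,30..: [np.float64(8.5), np.float64(7.5), np.float64(0.5), np.float64(0.0), np.float64(0.0), np.float64(0.0), np.float64(3.0), np.float64(5.0), np.float64(5.5), np.float64(3.5), np.float64(7.0), np.float64(8.0)]
cap tri [565.5 -30.1 135.9] pad [564.4 -27.6]
cap tri [561.4  39.6 135.7] pad [560.6  42.2]
[ 365.51691043 -295.5193851   190.1075071 ] [array([-1. , -0.5, 70.1]), array([ 0. , -0. ,  0.1])]
```

Call:
carry_out([
  [[0,0,0],[-1,-0.5,15],0.2],
  [[0,0,0],[-1,-0.5,35],0.2],
  [[0,0,0],[-1,-0.5,55],0.2],
  [[0,0,0],[-1,-0.5,65],0.2],
  [[0,0,0],[-1,-0.5,69],0.2],
  [[0,0,0],[-1,-0.5,69],0],
  [[0,0,0],[-1,-0.5,69],-0.3],
  [[0,0,0],[-1,-0.5,69],-0.6],
  [[0,0,0],[-1,-0.5,69],-1],
  [[0,0,0],[-1,-0.5,69],-1],
  [[0,0,0],[-1,-0.5,69],-1],
])

```text
time: 45.9
tool_pos: [365.2, -297.2, 121.5]
tool_rot: [3.141, 0.001, 1.572]
wrist_force: [0.5, -0.5, 6.4]
grip_width: 0.339
grasp_force: 25.0
```

Call:
carry_out([
  [[0,0,0],[0,0,-20],-1],
  [[0,0,0],[0,0,-45],-1],
  [[0,0,0],[5,5,-50],-1],
  [[0,0,0],[20,20,-50],-1],
  [[0,0,0],[45,46,-50],-1],
  [[0,0,0],[75,76,-50],-1],
  [[0,0,0],[105,107,-50],-1],
  [[0,0,0],[135,137,-50],-1],
  [[0,0,0],[162,165,-50],-1],
  [[0,0,0],[184,187,-50],-1],
  [[0,0,0],[196,199,-50],-1],
  [[0,0,0],[199.5,203,-50],-1],
])

```text
time: 47.4
tool_pos: [567.3, -96.6, 170.3]
tool_rot: [-3.14, -0.0, 1.573]
wrist_force: [-0.7, -0.8, -2.6]
grip_width: 0.34
grasp_force: 25.0
```

Call:
carry_out([
  [[0,0,0],[0,0,0],-1],
  [[0,0,0],[0,0,0],-1],
  [[0,0,0],[0,0,15],-1],
  [[0,0,0],[0,0,30],-1],
  [[0,0,0],[0,0,40],-1],
  [[0,0,0],[0,0,46],-1],
  [[0,0,0],[0,0,48],-1],
  [[0,0,0],[0,0,48],-1],
])

```text
time: 48.4
tool_pos: [567.7, -97.3, 123.2]
tool_rot: [3.141, 0.0, 1.572]
wrist_force: [-0.1, -0.1, -3.6]
grip_width: 0.339
grasp_force: 25.0
```

```bash
python3 chk.py yellow a; python3 -c "
from h import *
print(tool((568.2,-97.5,120.5),np.pi/2))"
```

```text
[567.7 -97.3 123.4] [-0.5  0.3 -4. ]
pad (568.2, -98)
top 131 [276.8 179.6] [271 164  17  26] [526.3 -60.2] [559.3 -76.2]
side 220 [246.6 198.5] [240 190  14  19] [ 566.9 -100.7] [493.8  36.2]
side 175 [248.9 245.9] [234 236  29  17] [ 635.4 -220.5] [ 577.3 -109.7]
[array([-0.2,  0.5,  2.9]), array([0. , 0. , 0.1])]
```

Call:
carry_out([
  [[0,0,0],[0,0,1.5],-1],
  [[0,0,0],[0,0,3],-1],
  [[0,0,0],[0,0,3],-1],
  [[0,0,0],[0,0,3],-1],
])

```text
time: 49.0
tool_pos: [567.9, -97.3, 120.5]
tool_rot: [3.141, 0.0, 1.572]
wrist_force: [-0.2, -0.5, 4.1]
grip_width: 0.34
grasp_force: 25.0
```

Call:
carry_out([
  [[0,0,0],[0,0,0],-0.3],
  [[0,0,0],[0,0,0],0],
  [[0,0,0],[0,0,0],0.2],
  [[0,0,0],[0,0,0],0.2],
  [[0,0,0],[0,0,-10],0.2],
  [[0,0,0],[0,0,-35],0.2],
  [[0,0,0],[0,0,-80],0.2],
  [[0,0,0],[-50,-30,-100],0.2],
  [[0,0,0],[-100,-60,-100],0.2],
  [[0,0,0],[-150,-90,-100],0.2],
  [[0,0,0],[-180,-100,-100],0.2],
  [[0,0,0],[-180,-100,-100],0.2],
])

```text
time: 50.5
tool_pos: [466.3, -280.1, 220.7]
tool_rot: [-3.142, 0.001, 1.567]
wrist_force: [0.7, 0.5, 0.5]
grip_width: 0.602
grasp_force: 0.0
```

```bash
for k in red blue yellow; do python3 ring.py $k|tail -1; done; python3 - <<'E'
from h import *
t=Cam("top");s=Cam("side")
o=np.hstack([cv2.resize(q.im[y:y+220,x:x+w],None,fx=2,fy=2,interpolation=cv2.INTER_CUBIC) for q,x,y,w in((t,80,100,240),(s,170,90,160))]);cv2.imwrite("pics/end.png",o);print(o.shape)
E
```

```text
cap tri [561.3  39.6 135.7] pad [560.6  42.2]
cap tri [565.5 -30.2 136.2] pad [564.4 -27.6]
cap tri [ 570.  -101.3  136.3] pad [568.2 -98. ]
(440, 800, 3)
```

View pics/end.png

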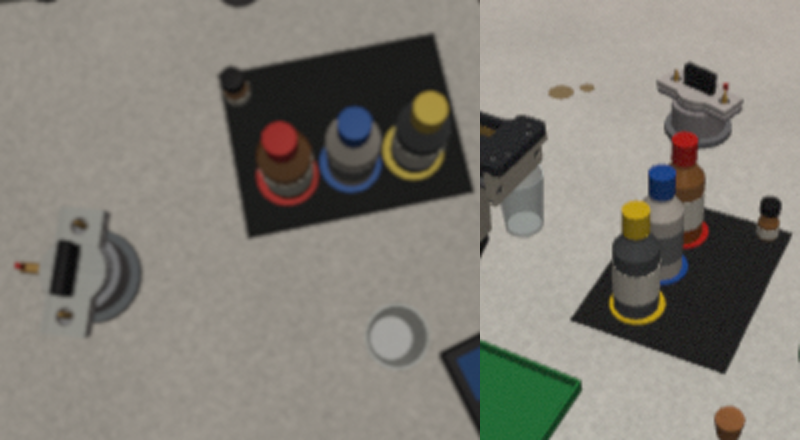

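The final view shows all three bottles upright and centred on their own pads, at (287,175), (351,160) and (414,150) in the left crop. The cover is home with both studs through its holes at (79,225) and (65,316), and the beaker has not moved. Handing in.

```bash
python3 -c "
from cell import r
print(r.job_done())"
```

```text
the job is handed in; nothing more can be done
None
```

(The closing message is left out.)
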